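# Slide the hob up to full power

## Task

Turn the hob up to full: press its round on key all the way down and let it come up, then with closed fingertips stroke lightly along the raised curved track, over all seven dots in order, from the narrow end to the broad end. Finish with the fingertips still resting on the last dot at the broad end, lightly pressing the track, and hold there: the program ends while touching. Push and lift nothing else; the pan, timer and other things stay where they stand.

Things in the scene. Friction and masses are not known exactly. Their poses are not given: they have to be found in the camera images.
- hob: portable single-zone hob, black top plate on an aluminium case, 300 mm deep (its x) by 360 mm wide (its y), top 55 mm above the worktop; fixed. Origin at the centre of its underside; its x points from the control edge (robot side) to the back, its y to the left, z up.
- key (a joint): travel of the on key, m: 0 up, 0.005 fully down; springs back, about 1 N at first touch, 4 N fully down.
- key_top (a point): centre of the top face of the on key, a round aluminium push key 26 mm across on a small grey housing, on the hob's front left corner (115 mm in front of and 140 mm left of the hob's centre), near the narrow end of the track; 21 mm above the black plate when up.
- track: power track: raised grey rib, an arc (135 mm radius, 104 degrees) round the front of the cooking zone, 14 mm wide at its left, narrow end (low), growing to 34 mm at its right, broad end (full). Top 8 mm above the black plate, 63 mm above the worktop. Sprung, sinks level as one piece up to 6 mm: 0.3 N at first touch, 5 N fully down. Origin on the plate at the hob's centre; axes as the hob's.
- mark0 (a point): the first of seven small metal dots (7 mm) along the middle line of the track, counted from the narrow end; on its top surface, about 39 mm from the next (narrow end).
- mark1 (a point): the second of seven small metal dots (7 mm) along the middle line of the track, counted from the narrow end; on its top surface, about 39 mm from the next.
- mark2 (a point): the third of seven small metal dots (7 mm) along the middle line of the track, counted from the narrow end; on its top surface, about 39 mm from the next.
- mark3 (a point): the fourth of seven small metal dots (7 mm) along the middle line of the track, counted from the narrow end; on its top surface, about 39 mm from the next.
- mark4 (a point): the fifth of seven small metal dots (7 mm) along the middle line of the track, counted from the narrow end; on its top surface, about 39 mm from the next.
- mark5 (a point): the sixth of seven small metal dots (7 mm) along the middle line of the track, counted from the narrow end; on its top surface, about 39 mm from the next.
- mark6 (a point): the last of seven small metal dots (7 mm) along the middle line of the track, counted from the narrow end; on its top surface, about 39 mm from the next (broad end).
- pan: the small steel milk pan standing on the hob's cooking zone: 136 mm across, 48 mm high, black handle reaching 190 mm from its middle, away from the track. Origin at the centre of its underside. Leave alone.
- timer: a small wooden egg-timer of squat cone shape, 44 mm across and 34 mm high, standing on the front corner of the hob near the broad end of the track. Origin at the centre of its underside. Leave alone.
- cactus_tall: small green pot (66 mm across) with a slim cactus, 125 mm high in all. Origin under its centre. Leave alone.
- cactus_round: small green pot (66 mm across) with a squat cactus, 100 mm high in all. Origin under its centre. Leave alone.
- soap: white ceramic soap dispenser with a steel pump, 68 mm across, 188 mm high. Origin under its centre. Leave alone.
- bowl: white bowl, 100 mm across, 35 mm high. Origin under its centre. Leave alone.
- jar: amber glass jar with a steel cap, 52 mm across, 85 mm high. Origin under its centre. Leave alone.

How it is judged:
By the outcome, as a careful person would: the job done as asked, in the order asked, and still so for the second after the job is handed in, while the arm keeps its last pose, push and grip.
It also fails if it takes over 45 s, if anything falls off the work surface, if the arm or the gripper's body presses on something with over 40 N, if the wrist force passes 120 N, or if a joint passes its speed limit or range.

## Robot

A 6-joint arm with a two-finger parallel gripper is mounted at the origin on the work surface. World frame = base frame: x ahead of the robot, y to its left, z up, the work surface at z = 0. Lengths are in m, angles in rad, forces in N, time in s.
With the tool pointing down it reaches from about 0.375 to 0.9 m from the base axis. Payload 3.1 kg.
Tool frame: the origin (TCP) lies midway between the tips of the shut fingers; the grasp point (between the pads) lies 19 mm behind it; z points along the fingers, y is the line along which they close (so a half turn about z gives the same grasp; the last joint's range is limited). The gripper opens to 87 mm and grips with 3 to 60 N. Pads are 19 mm wide; open, the fingers measure 117 mm over their backs; the gripper's body (75 mm by 190 mm) begins 51 mm behind the grasp point.
Start: joints at [1.008, 0.527, 1.433, -0, 1.181, -0.178], TCP at [0.234, 0.58, 0.202] pointing down, gripper open.
Joint ranges: [-3.08, 3.08], [-0.75, 2.2], [0.22, 2.44], [-1.43, 4.57], [0, 2.65], [-2.85, 2.85]. Speed limits (rad/s): [2.79, 2.79, 3.14, 3.14, 3.14, 3.14].

## Interface

Orientations are given as a 3x3 rotation matrix whose columns are the frame's x, y, z axes.
In Python, from cell import readout, imaging, arm gives the robot as it stands. The module is installed in compiled form; this text tells all that it offers.
- The arm moves only by the tool play_rows, never from a script. Its argument "rows" is a list of rows, each a list of 5 numbers: the shift along the tool's x, y, z in cm, then the turn about the tool's z in degrees, then the finger opening in cm, from 0 to 8.7. In form: [[x, y, z, yaw, gripper], ...]. A call has 1 to 20 rows; each row is the pose to reach, as a shift and turn from the pose commanded when the call began, along the tool's axes at that moment; what a row does not reach only later rows make up. A row lasts 1/12 s, in which the tool goes at most 41.7 mm and 7.16 degrees, less where a joint would pass 70% of its speed; a pose out of reach is approached as far as the arm can. A call with a gripper value outside its range is refused whole. The fingers move at their own pace and stop on an object; "newtons" is the grip in N (left out, the last holds). Time passes only in rows, so rows that repeat a pose let the fingers close. It gives the time, the measured TCP pose, the force, the opening and the grip force at its end, in the units of the state.
- readout.observe(): the state, without advancing time (a new reading comes with each control period).
- imaging.get_image(name): name is "scene" or "top"; returns a dict with "image" (420x560x3 uint8, blue, green, red), "z_map" (420x560 float32, m along the optical axis (not along the pixel's ray), 0 where there is no reading), "intrinsics" (3x3 intrinsics, pixels), "cam_to_world" (4x4, takes a point from camera to world coordinates). Camera axes: x right, y down, z forward; pixel columns grow to the right and rows downward; lengths in m; the calibration is good to about 2 mm. A picture is of the moment at which its call begins.
- arm.sign_off(): hands the job in; it is judged then, once.
The state is a dict: "time": time; "joint_positions": joint angles; "joint_velocities": joint speeds; "effort": joint torques, N m; "tool_pos": TCP position; "ee_rot": TCP orientation; "wrist_force": force on the tool from outside, world axes, zero at the start; "ft_torque": the same for the moment, N m; "width": opening from 0.0 (shut) to 1.0 (fully open); "finger_force": force on a finger pad.
Only numpy, scipy, OpenCV 4.12 (cv2) and the standard library are available. Lean on these libraries where they do the work, as an engineer would, in place of code of your own. Each camera call takes 0.05 s, during which the arm holds its last target. There are 200 camera calls.

## Working session

There is one attempt and no reset: what is moved stays moved. The work goes in short steps, Python scripts to look and compute and a tool call to move; the robot and the scene stay as the last step left them, time stands still between calls to the robot, and variables do not carry over. Pictures are saved under pics/ and viewed, at most 10 in all, crops included, and the job is handed in when it is done.

Besides the shell and the picture viewer there is one more tool, called after ">>>" as a command line: name --pt "numbers of a row" for each row, then --argument value for the rest. play_rows: Moves the arm, as the interface text tells. Its arguments: {"type":"object","properties":{"rows":{"type":"array"},"newtons":{"type":"number"}},"required":["rows"]}

```bash
mkdir -p pics
python3 - <<'E'
from cell import readout, imaging, arm
import cv2,numpy as np
s=readout.observe();print(s)
for n in("scene","top"):
    d=imaging.get_image(n);cv2.imwrite(f"pics/{n}0.png",d["image"]);print(n,d["intrinsics"],d["cam_to_world"])
    np.savez(f"{n}0.npz",**d)
E
```

```text
{'time': 0.0, 'joint_positions': array([ 1.00852842e+00,  5.28440320e-01,  1.43387685e+00,  2.23256547e-05,
        1.18141517e+00, -1.78521148e-01]), 'joint_velocities': array([-0.00189075, -0.00162662,  0.00207475, -0.00061829, -0.00210433,
        0.00185982]), 'effort': array([ 3.97762669e-04, -4.40035415e+01, -1.76593602e+01,  6.34257286e-02,
        5.80510427e-02, -1.64166040e-04]), 'tool_pos': array([0.23356135, 0.57889185, 0.20059567]), 'ee_rot': array([[-9.27264957e-01,  3.74404005e-01, -1.15815812e-03],
       [ 3.74405583e-01,  9.27263297e-01, -1.79927184e-03],
       [ 4.00262936e-04, -2.10202259e-03, -9.99997711e-01]]), 'wrist_force': array([ 0.51830519, -1.27942809, -0.09199046]), 'ft_torque': array([ 0.00088554,  0.02486147, -0.00696008]), 'finger_force': 0.0, 'width': 1.001230823678815}
scene [[385.09092739   0.         282.39870487]
 [  0.         385.09092739 214.83305134]
 [  0.           0.           1.        ]] [[ 0.52709632  0.51982769 -0.67227126  1.1071202 ]
 [ 0.84945237 -0.29948658  0.4344404  -0.40019596]
 [ 0.02449793 -0.80005435 -0.59942713  0.60827827]
 [ 0.          0.          0.          1.        ]]
top [[531.2950779    0.         274.24686696]
 [  0.         531.2950779  203.3799101 ]
 [  0.           0.           1.        ]] [[-0.00680066 -0.99709239  0.07589809  0.37940139]
 [-0.99973187  0.00845945  0.02155532 -0.04310926]
 [-0.02213471 -0.07573115 -0.99688256  1.56092469]
 [ 0.          0.          0.          1.        ]]
```

View pics/scene0.png

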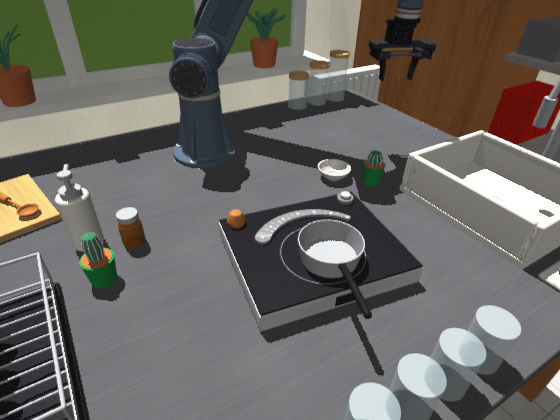

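View pics/top0.png

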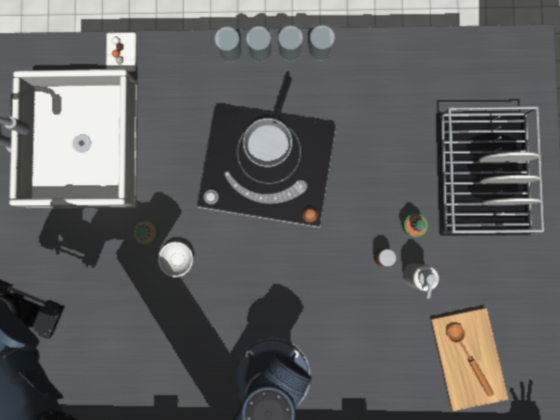

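The top view shows the hob centred near pixel (268,163), the key at (210,197), the track from (228,177) to (303,186) and the timer at (310,215). In the scene view the key is at (345,197) and the track runs from (350,216) to (262,237). Next I'll enlarge both views and measure.

```bash
cat > h.py <<'E'
import numpy as np,cv2
def ray(d,u,v):
    K,T=d["intrinsics"],d["cam_to_world"]
    r=T[:3,:3]@np.linalg.inv(K)@[u,v,1.];return T[:3,3],r
def onz(d,u,v,z):
    o,r=ray(d,u,v);return (o+r*(z-o[2])/r[2])[:2]
def tri(d1,p1,d2,p2):
    A=[];b=[]
    M=np.zeros((3,3));q=np.zeros(3)
    for d,p in((d1,p1),(d2,p2)):
        o,r=ray(d,*p);r=r/np.linalg.norm(r);P=np.eye(3)-np.outer(r,r);M+=P;q+=P@o
    return np.linalg.solve(M,q)
def proj(d,X):
    T=np.linalg.inv(d["cam_to_world"]);c=T[:3,:3]@X+T[:3,3];c=d["intrinsics"]@c;return c[:2]/c[2]
E
python3 - <<'E'
import cv2,numpy as np
from h import *
t=np.load("top0.npz");s=np.load("scene0.npz")
a=cv2.resize(t["image"][95:235,190:345],None,fx=4.2,fy=4.2,interpolation=cv2.INTER_CUBIC)
b=cv2.resize(s["image"][180:260,215:375],None,fx=5,fy=5,interpolation=cv2.INTER_CUBIC)
cv2.imwrite("pics/topz.png",a);cv2.imwrite("pics/scz.png",b)
# hob outline: very dark pixels near
m=((t["image"].max(2)<28)*255).astype(np.uint8);m[:95]=0;m[240:]=0;m[:,:190]=0;m[:,345:]=0
m=cv2.morphologyEx(m,cv2.MORPH_CLOSE,np.ones((5,5)))
c=max(cv2.findContours(m,0,1)[0],key=cv2.contourArea);print(cv2.minAreaRect(c),cv2.contourArea(c))
print(cv2.boxPoints(cv2.minAreaRect(c)))
E
```

```text
Traceback (most recent call last):
ValueError: max() iterable argument is empty
```

View pics/topz.png

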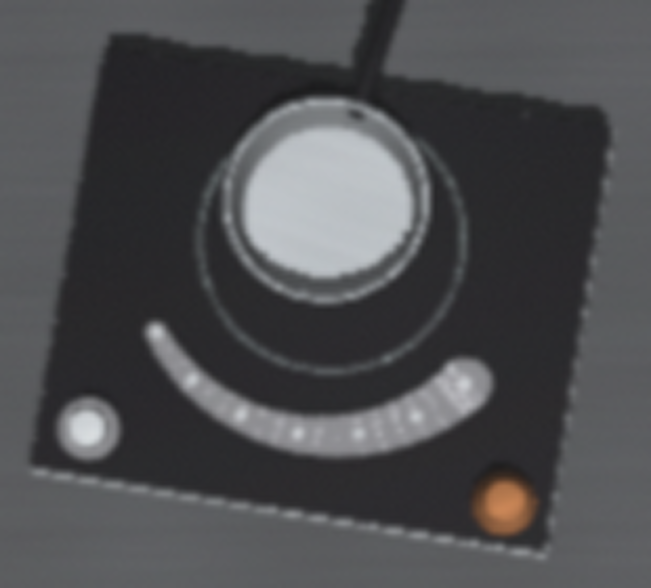

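View pics/scz.png

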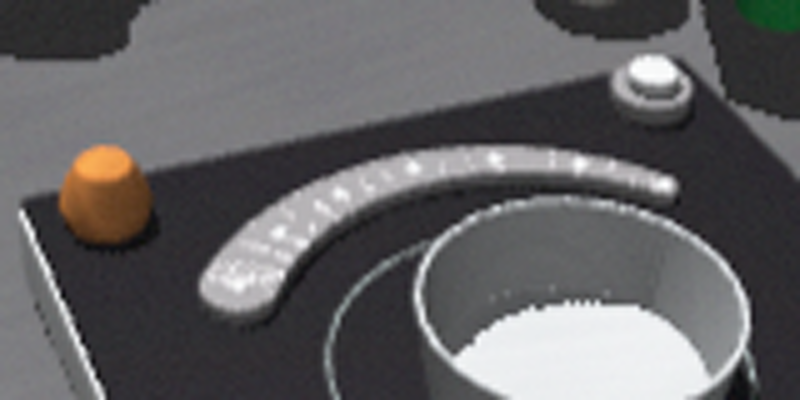

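The top crop shows seven dots from (154,329) to (465,383), the key at (87,428) and the timer at (503,502). In the scene crop the dots run from (664,184) to (236,278) and the key top is at (654,70).

```bash
cat > m.py <<'E'
import cv2,numpy as np
from h import *
from scipy.optimize import least_squares
t=np.load("top0.npz");s=np.load("scene0.npz")
A=np.array([(154,329),(191,380),(239,415),(297,433),(360,434),(417,415),(465,383),(87,428)])
B=np.array([(664,184),(580,163),(496,159),(413,168),(340,194),(280,233),(236,278),(654,70)])
A=(A+.5)/4.2-.5+[190,95];B=(B+.5)/5-.5+[215,180]
X=np.array([tri(t,a,s,b) for a,b in zip(A,B)])
np.set_printoptions(precision=4,suppress=True)
if __name__=="__main__":
    print(X)
    hz=[.063]*7+[.076]
    P=np.array([onz(t,*a,z) for a,z in zip(A,hz)]);Q=np.array([onz(s,*a,z) for a,z in zip(B,hz)])
    print(np.c_[P,Q])
    # circle radius .135 fit on xy mean, both views
    for M in(P,Q,X[:,:2]):
        f=least_squares(lambda c:np.hypot(*(M[:7]-c).T)-.135,[M[3,0]+.13,M[3,1]]);c=f.x
        a=np.degrees(np.arctan2(*(M[:7]-c).T[::-1]));k=M[7]-c
        print(c,f.fun,a, np.hypot(*k),"hob yaw from key",np.degrees(np.arctan2(k[1],k[0])-np.arctan2(.14,-.115)))
    tm=onz(t,190+503/4.2,95+502/4.2,.055+.034);print("timer",tm)
E
python3 m.py
```

```text
[[ 0.5804  0.124   0.0653]
 [ 0.5461  0.0997  0.0645]
 [ 0.5222  0.0674  0.0635]
 [ 0.5095  0.0282  0.0645]
 [ 0.509  -0.0135  0.0645]
 [ 0.5211 -0.0524  0.0652]
 [ 0.5418 -0.0857  0.0677]
 [ 0.5135  0.169   0.076 ]]
[[ 0.5815  0.1252  0.5777  0.1251]
 [ 0.5465  0.1002  0.5443  0.1007]
 [ 0.5224  0.0677  0.5215  0.0676]
 [ 0.5099  0.0286  0.5077  0.029 ]
 [ 0.5088 -0.0139  0.5076 -0.0119]
 [ 0.5213 -0.0524  0.5188 -0.0509]
 [ 0.5427 -0.085   0.5365 -0.0838]
 [ 0.5133  0.1688  0.5136  0.1694]]
[0.6428 0.0055] [-0.0005  0.      0.0005 -0.0001  0.0004 -0.0005 -0.0001] [ 117.1246  135.503   152.6739  170.1535 -171.7531 -154.4998 -137.8801] 0.20833813343895166 hob yaw from key -0.9851389387854974
[0.6406 0.0051] [ 0.0005  0.0007 -0.0005  0.0001 -0.0009 -0.0009  0.0019] [ 117.6725  135.1808  152.3048  169.8117 -172.7241 -155.3219 -139.531 ] 0.2076401261980423 hob yaw from key -1.7054101628866258
[0.6426 0.0049] [-0.0006  0.0003  0.0006  0.0001 -0.0002 -0.0008  0.0005] [ 117.547   135.4966  152.5369  170.073  -172.1891 -154.7581 -138.0684] 0.20878284638897446 hob yaw from key -1.233395040777499
timer [ 0.4597 -0.1095]
```

Run:
```python
import cv2,numpy as np
from m import *
def crop(im,u,v,w,h,f):
    c=im[v:v+h,u:u+w].astype(float).mean(2);lo,hi=np.percentile(c,[45,99.7]);c=np.clip((c-lo)/(hi-lo)*255,0,255).astype(np.uint8)
    return cv2.resize(c,None,fx=f,fy=f,interpolation=cv2.INTER_CUBIC)
a=crop(t["image"],222,168,92,42,8);b=crop(s["image"],252,204,104,32,7)
W=760;I=np.zeros((a.shape[0]+b.shape[0]+6,W),np.uint8);I[:a.shape[0],:a.shape[1]]=a;I[a.shape[0]+6:,:b.shape[1]]=b
cv2.imwrite("pics/dots.png",I);print(I.shape,a.shape)
M=X[:7,:2]
for M in(M,np.array([onz(t,*a,.063) for a in A[:7]])):
    f=least_squares(lambda c:np.hypot(*(M-c[:2]).T)-c[2],[.64,0,.13]);print(f.x,f.fun)
```

```text
(566, 760) (336, 736)
[0.6418 0.005  0.1344] [-0.0004  0.0003  0.0006 -0.0001 -0.0003 -0.0008  0.0006]
[0.6414 0.0058 0.1338] [-0.0001  0.0001  0.0003 -0.0003  0.0002 -0.0004  0.0002]
```

View pics/dots.png

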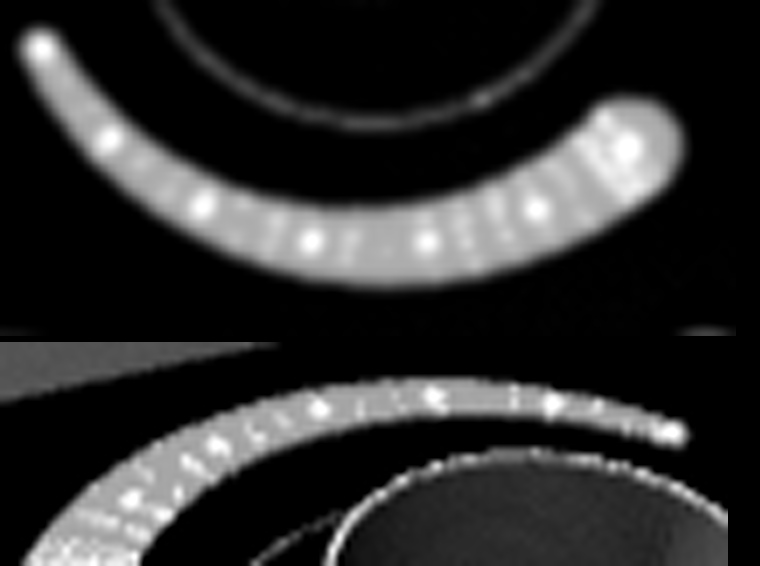

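```bash
cat > d.py <<'E'
import sys,numpy as np
from cell import readout
s=readout.observe();R=s["ee_rot"]
np.set_printoptions(precision=4,suppress=True)
print(s["time"],s["tool_pos"],"F",s["wrist_force"],"w",s["width"],"yaw",np.degrees(np.arctan2(R[1,0],R[0,0])))
P={"k":[.5134,.169],"0":[.5805,.125],"1":[.546,.1002],"2":[.522,.0676],"3":[.5092,.0287],"4":[.5083,-.0135],"5":[.5206,-.0522],"6":[.542,-.085]}
for k,p in P.items(): print(k,R.T@([*p,0.1]-s["tool_pos"])*100)
E
python3 d.py
```

```text
0.1 [0.2336 0.579  0.2007] F [-0.196   0.3023  0.5867] w 1.0016696275679278 yaw 158.01077349530482
k [-41.2959 -27.5182  10.1064]
0 [-49.1653 -29.0857  10.1068]
1 [-46.8948 -32.677   10.1143]
2 [-45.8901 -36.5985  10.122 ]
3 [-46.1597 -40.6848  10.1296]
4 [-47.6564 -44.6315  10.1366]
5 [-50.246  -47.7594  10.1416]
6 [-53.4584 -49.9995  10.1448]
```

>>> play_rows --pt "-2 -1.3 0 0 0" --pt "-5 -3.3 0 0 0" --pt "-8 -5.3 0 0 0" --pt "-11 -7.3 0 0 0" --pt "-14 -9.3 0 0 0" --pt "-17 -11.3 0 0 0" --pt "-20 -13.3 0 0 0" --pt "-23 -15.3 0.5 0 0" --pt "-26 -17.3 1.5 0 0" --pt "-29 -19.3 2.5 0 0" --pt "-32 -21.3 3.5 0 0" --pt "-35 -23.3 4.5 0 0" --pt "-37.5 -25 5.5 0 0" --pt "-39.5 -26.3 6.5 0 0" --pt "-40.8 -27.2 7.5 0 0" --pt "-41.3 -27.5 8.5 0 0" --pt "-41.3 -27.5 9 0 0" --pt "-41.3 -27.5 9 0 0" --pt "-41.3 -27.5 9 0 0" --pt "-41.3 -27.5 9 0 0" --newtons 10

```text
time: 1.77
tool_pos: [0.5134, 0.171, 0.1119]
ee_rot: [[-0.928, 0.373, 0.0], [0.373, 0.928, 0.0], [0.0, 0.0, -1.0]]
wrist_force: [-0.0, -0.6, 0.6]
width: 0.007
finger_force: 0.0
```

```bash
python3 d.py
python3 - <<'E'
from cell import imaging
import cv2,numpy as np
a=imaging.get_image("top")["image"][130:235,170:330];b=imaging.get_image("scene")["image"][130:260,215:415]
a=cv2.resize(a,(640,420),interpolation=cv2.INTER_CUBIC)[60:350];b=cv2.resize(b,(640,416),interpolation=cv2.INTER_CUBIC)[:300]
cv2.imwrite("pics/above.png",np.vstack([a,b]))
E
```

```text
1.7667 [0.5134 0.171  0.1119] F [-0.0232 -0.5966  0.5854] w 0.007236433673904413 yaw 158.10559813800936
k [-0.0795 -0.1854  1.1898]
0 [-7.9463 -1.7659  1.1891]
1 [-5.6699 -5.3535  1.1884]
2 [-4.6587 -9.2733  1.1876]
3 [ -4.9215 -13.36     1.1867]
4 [ -6.4117 -17.3092   1.1858]
5 [ -8.9961 -20.4414   1.185 ]
6 [-12.2048 -22.6869   1.1844]
```

View pics/above.png

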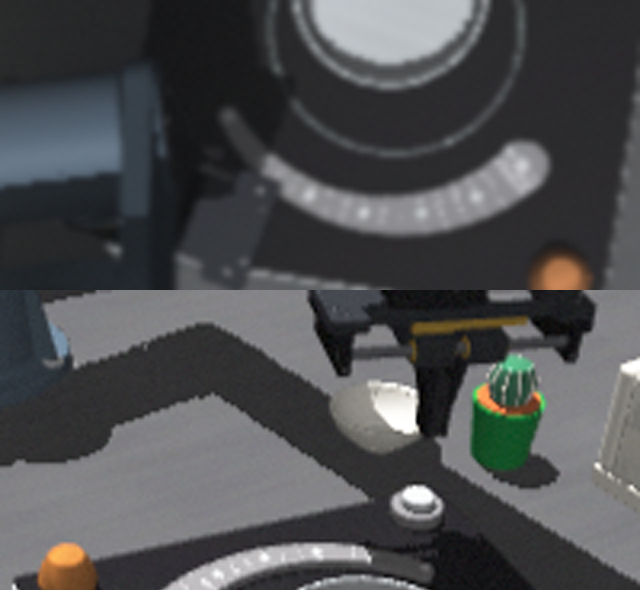

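The scene view shows the closed tips at about crop (432,435), above the key at (417,490). The timer and track are clear of the arm. Next I'll check the projection of the TCP against this.

Run:
```python
from m import *
for p in([.5134,.171,.1119],[.5134,.169,.076]): print(proj(s,np.array(p)),proj(t,np.array(p)))
```

```text
[347.6498 181.1803] [207.661  195.3478]
[345.2257 193.595 ] [210.246 196.5  ]
```

Run:
```python
from m import *
from cell import imaging
d=imaging.get_image("scene");np.savez("scene1.npz",**d)
v,u=np.mgrid[150:200,335:365]
z=d["z_map"][150:200,335:365];K=d["intrinsics"];T=d["cam_to_world"]
p=np.stack([(u-K[0,2])/K[0,0]*z,(v-K[1,2])/K[1,1]*z,z],-1)@T[:3,:3].T+T[:3,3]
m=(z>0)&(abs(p[...,0]-.51)<.06)&(abs(p[...,1]-.17)<.06)&(p[...,2]>.085)
q=p[m];print(q[:,2].min())
for lo in(.085,.105,.112,.12,.13,.15):
    w=q[(q[:,2]>=lo)&(q[:,2]<lo+.008)]
    if len(w): print(lo,len(w),w.min(0),w.max(0))
for r in range(170,190): print(r,[ "%.2f"%x for x in p[r-150,8:26:2,2]])
```

```text
0.13444580917404358
0.13 15 [0.5048 0.1595 0.1344] [0.5266 0.1763 0.1379]
0.15 31 [0.498  0.1582 0.15  ] [0.5281 0.1773 0.1579]
170 ['0.01', '0.14', '0.15', '0.15', '0.15', '0.15', '0.15', '0.00', '0.00']
171 ['0.02', '0.14', '0.15', '0.15', '0.15', '0.15', '0.00', '0.00', '0.00']
172 ['0.01', '0.14', '0.14', '0.14', '0.14', '0.14', '0.00', '0.00', '0.00']
173 ['0.01', '0.04', '0.14', '0.14', '0.14', '0.14', '0.00', '0.00', '0.00']
174 ['0.04', '0.03', '0.14', '0.14', '0.14', '0.14', '0.00', '0.00', '0.00']
175 ['0.03', '0.03', '0.14', '0.14', '0.14', '0.14', '0.00', '0.00', '0.00']
176 ['0.03', '0.02', '0.00', '0.00', '0.00', '0.00', '0.00', '0.00', '0.00']
177 ['0.02', '0.00', '0.00', '0.00', '0.00', '0.00', '0.00', '0.00', '0.00']
178 ['0.00', '0.00', '-0.00', '0.00', '0.00', '0.00', '0.00', '0.00', '0.00']
179 ['0.00', '0.00', '0.00', '-0.00', '0.00', '0.00', '0.00', '0.00', '0.00']
180 ['0.00', '0.00', '0.00', '0.00', '0.00', '0.00', '-0.00', '0.00', '0.00']
181 ['0.00', '0.00', '0.00', '0.00', '0.00', '0.00', '-0.00', '0.00', '0.00']
182 ['0.00', '0.00', '0.00', '0.00', '0.00', '0.00', '0.00', '0.00', '-0.00']
183 ['-0.00', '0.00', '0.00', '0.00', '0.00', '0.00', '0.00', '0.00', '0.00']
184 ['0.00', '0.00', '0.00', '0.00', '0.00', '0.00', '0.00', '0.00', '0.00']
185 ['0.00', '0.00', '0.00', '0.00', '0.00', '0.00', '0.00', '0.00', '0.00']
186 ['0.00', '0.00', '0.00', '0.00', '0.00', '0.00', '0.00', '-0.00', '0.00']
187 ['0.00', '-0.00', '0.00', '0.00', '0.00', '0.00', '0.00', '0.00', '0.00']
188 ['0.00', '0.00', '0.00', '0.00', '0.00', '0.00', '-0.00', '-0.00', '0.00']
189 ['0.00', '-0.00', '0.00', '0.61', '0.00', '-0.00', '0.00', '0.00', '0.00']
```

>>> play_rows --pt "-0.1 -0.2 0.8 0 0" --pt "-0.1 -0.2 1.6 0 0" --pt "-0.1 -0.2 2.4 0 0" --pt "-0.1 -0.2 3.0 0 0" --pt "-0.1 -0.2 3.4 0 0" --pt "-0.1 -0.2 3.4 0 0" --pt "-0.1 -0.2 3.4 0 0"

```text
time: 2.5
tool_pos: [0.5139, 0.1676, 0.077]
ee_rot: [[-0.927, 0.375, -0.001], [0.375, 0.927, -0.0], [0.001, -0.0, -1.0]]
wrist_force: [-1.0, -0.1, -0.1]
width: 0.006
finger_force: 0.0
```

>>> play_rows --pt "0 0 0.15 0 0" --pt "0 0 0.3 0 0" --pt "0 0 0.4 0 0" --pt "0 0 0.4 0 0" --pt "0 0 0.4 0 0"

```text
time: 2.92
tool_pos: [0.5142, 0.1677, 0.0737]
ee_rot: [[-0.927, 0.374, 0.0], [0.374, 0.927, 0.0], [-0.0, 0.0, -1.0]]
wrist_force: [-0.9, 0.7, -0.6]
width: 0.009
finger_force: 0.0
```

>>> play_rows --pt "0 0 0.1 0 0" --pt "0 0 0.2 0 0" --pt "0 0 0.2 0 0" --pt "0 0 0.2 0 0"

```text
time: 3.25
tool_pos: [0.5141, 0.1676, 0.0715]
ee_rot: [[-0.927, 0.374, -0.0], [0.374, 0.927, -0.0], [0.0, -0.0, -1.0]]
wrist_force: [0.0, -0.7, 0.4]
width: 0.008
finger_force: 0.0
```

Run:
```python
from cell import imaging,readout
import cv2,numpy as np
print(readout.observe()["wrist_force"])
d=imaging.get_image("scene");print(readout.observe()["wrist_force"])
b=d["image"][150:215,310:390]
cv2.imwrite("pics/touch.png",cv2.resize(np.clip(b.astype(int)*1.6,0,255).astype(np.uint8),(640,520),interpolation=cv2.INTER_CUBIC))
```

```text
[ 0.03232817 -0.7218426   0.42296317]
[-0.34504863 -0.16462244  0.11306743]
```

View pics/touch.png

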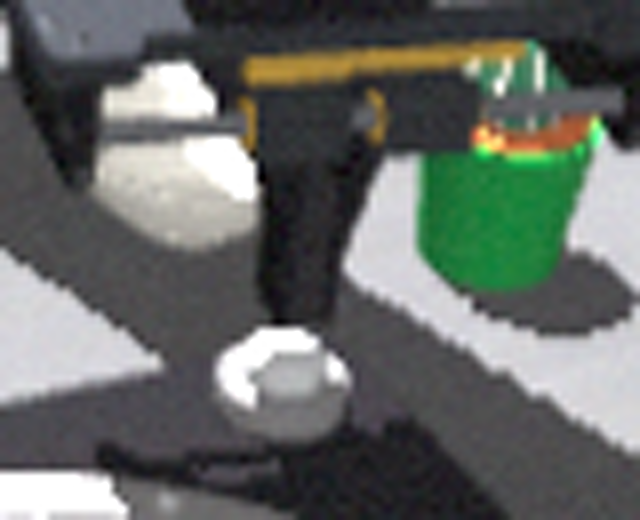

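The tip ends at crop (300,320), clear above the key at (290,360), with no contact. The visible tips stand about 20 mm above the reported TCP, so I'll go down gently by force.

>>> play_rows --pt "0 0 0.2 0 0" --pt "0 0 0.4 0 0" --pt "0 0 0.6 0 0" --pt "0 0 0.8 0 0" --pt "0 0 0.9 0 0" --pt "0 0 0.9 0 0" --pt "0 0 0.9 0 0"

```text
time: 3.88
tool_pos: [0.5141, 0.1676, 0.0624]
ee_rot: [[-0.927, 0.374, -0.0], [0.374, 0.927, -0.0], [0.0, -0.0, -1.0]]
wrist_force: [-0.5, 0.5, 0.5]
width: 0.007
finger_force: 0.0
```

>>> play_rows --pt "0 0 0.1 0 0" --pt "0 0 0.2 0 0" --pt "0 0 0.3 0 0" --pt "0 0 0.3 0 0" --pt "0 0 0.3 0 0"

```text
time: 4.3
tool_pos: [0.5141, 0.1676, 0.0595]
ee_rot: [[-0.927, 0.374, -0.0], [0.374, 0.927, -0.0], [0.0, -0.0, -1.0]]
wrist_force: [-1.0, 0.5, 0.0]
width: 0.008
finger_force: 0.0
```

>>> play_rows --pt "0 0 0.1 0 0" --pt "0 0 0.2 0 0" --pt "0 0 0.2 0 0" --pt "0 0 0.2 0 0"

```text
time: 4.63
tool_pos: [0.514, 0.1676, 0.0574]
ee_rot: [[-0.927, 0.374, -0.0], [0.374, 0.927, -0.0], [0.0, -0.0, -1.0]]
wrist_force: [-0.4, -0.2, 0.1]
width: 0.004
finger_force: 0.0
```

>>> play_rows --pt "0 0 0.1 0 0" --pt "0 0 0.2 0 0" --pt "0 0 0.2 0 0" --pt "0 0 0.2 0 0"

```text
time: 4.97
tool_pos: [0.5142, 0.1676, 0.0555]
ee_rot: [[-0.927, 0.374, -0.0], [0.374, 0.927, -0.0], [0.0, -0.0, -1.0]]
wrist_force: [0.1, -0.8, -0.9]
width: 0.002
finger_force: 0.0
```

>>> play_rows --pt "0 0 0.1 0 0" --pt "0 0 0.2 0 0" --pt "0 0 0.2 0 0" --pt "0 0 0.2 0 0"

```text
time: 5.3
tool_pos: [0.5141, 0.1677, 0.0536]
ee_rot: [[-0.927, 0.374, -0.0], [0.374, 0.927, -0.0], [0.0, -0.0, -1.0]]
wrist_force: [0.3, -0.4, 2.3]
width: 0.007
finger_force: 1.0
```

```bash
cat > f.py <<'E'
from cell import imaging,readout
import numpy as np
F=[]
for i in range(6):
    d=imaging.get_image("scene");F.append(readout.observe()["wrist_force"])
print(np.mean(F,0),np.std(F,0),readout.observe()["tool_pos"])
np.savez("scene2.npz",**d)
E
python3 f.py
python3 - <<'E'
from m import *
d=np.load("scene2.npz");K=d["intrinsics"];T=d["cam_to_world"]
v,u=np.mgrid[160:210,325:370];z=d["z_map"][160:210,325:370]
p=np.stack([(u-K[0,2])/K[0,0]*z,(v-K[1,2])/K[1,1]*z,z],-1)@T[:3,:3].T+T[:3,3]
for r in range(183,202): print(r,[ "%.0f"%(x*1e3) for x in p[r-160,12:32,2]])
E
```

```text
[-0.48737004 -0.27343549  1.92546331] [0.38040212 0.5966232  0.51608064] [0.51418942 0.16762602 0.05361537]
183 ['2', '2', '3', '2', '3', '108', '115', '113', '117', '115', '114', '113', '112', '113', '115', '114', '113', '2', '2', '1']
184 ['2', '-0', '-1', '1', '0', '104', '110', '113', '113', '112', '111', '112', '110', '110', '112', '110', '113', '-1', '1', '2']
185 ['1', '2', '3', '1', '2', '100', '106', '110', '110', '111', '108', '105', '107', '106', '109', '108', '3', '2', '3', '3']
186 ['3', '1', '3', '1', '-0', '97', '103', '105', '106', '107', '104', '104', '105', '104', '107', '106', '2', '2', '-0', '1']
187 ['2', '1', '-1', '3', '2', '92', '99', '105', '103', '102', '102', '102', '101', '102', '103', '1', '1', '1', '1', '1']
188 ['2', '2', '2', '0', '86', '92', '95', '99', '100', '99', '98', '99', '98', '100', '99', '0', '2', '3', '1', '1']
189 ['1', '0', '1', '2', '83', '88', '93', '98', '98', '97', '96', '95', '95', '96', '95', '1', '3', '1', '2', '0']
190 ['-2', '1', '1', '2', '80', '87', '91', '96', '93', '95', '94', '94', '92', '94', '94', '1', '1', '-0', '3', '1']

[... 654 characters left out ...]
7', '77', '76', '76', '75', '75', '73', '69', '69', '56', '57', '56', '58']
197 ['66', '69', '68', '68', '68', '69', '73', '73', '75', '73', '74', '73', '73', '68', '67', '69', '68', '53', '56', '58']
198 ['63', '68', '69', '68', '67', '68', '70', '70', '73', '71', '71', '72', '67', '68', '67', '69', '67', '57', '57', '57']
199 ['62', '65', '68', '69', '68', '68', '69', '68', '67', '68', '69', '69', '68', '67', '67', '68', '58', '57', '55', '56']
200 ['60', '64', '63', '67', '66', '67', '67', '69', '69', '70', '69', '69', '69', '66', '67', '66', '56', '57', '59', '56']
201 ['55', '59', '63', '63', '65', '66', '65', '67', '66', '66', '68', '67', '67', '65', '64', '60', '58', '56', '59', '57']
```

Contact with the key is at TCP z ≈ 0.055, so the real offset is about 21 mm. Now I'll press fully.

>>> play_rows --pt "0 0 0.1 0 0" --pt "0 0 0.2 0 0" --pt "0 0 0.3 0 0" --pt "0 0 0.4 0 0" --pt "0 0 0.4 0 0" --pt "0 0 0.4 0 0"

```text
time: 6.1
tool_pos: [0.5142, 0.1677, 0.0503]
ee_rot: [[-0.927, 0.374, 0.0], [0.374, 0.927, -0.0], [-0.0, 0.0, -1.0]]
wrist_force: [-1.8, -0.4, 8.9]
width: 0.005
finger_force: 4.4
```

```bash
python3 f.py
```

```text
[-1.81936024 -0.22794203  9.07509859] [0.50154985 0.5395882  0.47593013] [0.51420972 0.16763971 0.05032224]
```

>>> play_rows --pt "0 0 0.05 0 0" --pt "0 0 0.05 0 0" --pt "0 0 0 0 0" --pt "0 0 -0.3 0 0" --pt "0 0 -0.7 0 0" --pt "0 0 -1.2 0 0" --pt "0 0 -2 0 0" --pt "0 0 -3 0 0" --pt "0 0 -3 0 0"

```text
time: 7.15
tool_pos: [0.5155, 0.1679, 0.0815]
ee_rot: [[-0.927, 0.374, 0.004], [0.374, 0.927, 0.0], [-0.003, 0.002, -1.0]]
wrist_force: [-1.5, -0.3, 0.3]
width: 0.007
finger_force: 0.0
```

```bash
python3 f.py; python3 d.py
python3 - <<'E'
from m import *
d=np.load("scene2.npz");K=d["intrinsics"];T=d["cam_to_world"]
u,v=345,194
for v in (192,193,194,195):
  z=float(d["z_map"][v,u]);print(v,(T[:3,:3]@np.array([(u-K[0,2])/K[0,0]*z,(v-K[1,2])/K[1,1]*z,z])+T[:3,3]))
E
```

```text
[-0.4775093   0.11706862  0.21839912] [0.23535859 0.55252479 0.28419971] [0.51384559 0.16759723 0.07925746]
7.45 [0.5138 0.1676 0.0793] F [-0.4067  0.9995  0.7309] w 0.008775420142643348 yaw 158.0067097718818
k [ 0.0952  0.1127 -2.0742]
0 [-7.7743 -1.4543 -2.0788]
1 [-5.5041 -5.0458 -2.076 ]
2 [-4.4996 -8.9674 -2.074 ]
3 [ -4.7696 -13.0536  -2.0727]
4 [ -6.2665 -17.0002  -2.0723]
5 [ -8.8563 -20.128   -2.0729]
6 [-12.0689 -22.3679  -2.0742]
192 [0.5098 0.1709 0.0781]
193 [0.5133 0.1681 0.078 ]
194 [0.5162 0.1658 0.0774]
195 [0.5195 0.1631 0.0773]
```

The key is back up (0.077). Now I'll go above mark0.

>>> play_rows --pt "-1 -0.2 0 0 0" --pt "-3 -0.5 0 0 0" --pt "-5 -0.8 0 0 0" --pt "-7 -1.1 0.3 0 0" --pt "-7.9 -1.2 1 0 0" --pt "-7.9 -1.2 2 0 0" --pt "-7.9 -1.2 2.6 0 0" --pt "-7.9 -1.2 3.0 0 0" --pt "-7.9 -1.2 3.3 0 0" --pt "-7.9 -1.2 3.4 0 0" --pt "-7.9 -1.2 3.4 0 0" --pt "-7.9 -1.2 3.4 0 0"

```text
time: 8.45
tool_pos: [0.5827, 0.1273, 0.0458]
ee_rot: [[-0.927, 0.374, 0.0], [0.374, 0.927, 0.0], [-0.0, 0.0, -1.0]]
wrist_force: [0.2, 0.2, -0.0]
width: 0.003
finger_force: 0.0
```

```bash
python3 f.py; python3 d.py
```

```text
[ 0.07655435 -0.03404462  0.46872805] [0.51488575 0.26344616 0.50016691] [0.58307563 0.12698084 0.04585581]
8.75 [0.5831 0.127  0.0459] F [0.0277 0.4872 1.1191] w 0.0064560179625238875 yaw 158.01166752400292
k [ 8.0312  1.2886 -5.4184]
0 [ 0.1618 -0.279  -5.4146]
1 [ 2.4323 -3.8704 -5.4165]
2 [ 3.4371 -7.7918 -5.4178]
3 [  3.1675 -11.8781  -5.4185]
4 [  1.671  -15.8249  -5.4185]
5 [ -0.9186 -18.9528  -5.4178]
6 [ -4.131  -21.193   -5.4166]
```

>>> play_rows --pt "0 0 0.1 0 0" --pt "0 0 0.2 0 0" --pt "0 0 0.3 0 0" --pt "0 0 0.4 0 0" --pt "0 0 0.5 0 0" --pt "0 0 0.55 0 0" --pt "0 0 0.6 0 0" --pt "0 0 0.6 0 0" --pt "0 0 0.6 0 0"

```text
time: 9.5
tool_pos: [0.5829, 0.1269, 0.0397]
ee_rot: [[-0.927, 0.374, 0.0], [0.374, 0.927, -0.0], [-0.0, -0.0, -1.0]]
wrist_force: [-0.4, -0.6, 2.0]
width: 0.003
finger_force: 1.2
```

```bash
python3 f.py; python3 d.py;  python3 - <<'E'
from m import *
# track top heights near mark3..6, now vs before, from scene depth
a=np.load("scene0.npz");d=np.load("scene2.npz");K=d["intrinsics"];T=d["cam_to_world"]
for b in B[2:7]:
  u,v=np.round(b).astype(int);r=[]
  for q in(a,d):
    z=np.median(q["z_map"][v-1:v+2,u-1:u+2]);r.append((T[:3,:3]@np.array([(u-K[0,2])/K[0,0]*z,(v-K[1,2])/K[1,1]*z,z])+T[:3,3])[2])
  print(np.array(r))
E
```

```text
[-0.73093364 -0.03223565  2.59153179] [0.59187319 0.57641081 0.45273551] [0.58295993 0.12692072 0.03962815]
9.8 [0.583  0.1269 0.0396] F [-2.0239  0.3257  2.3375] w 0.006551779518065446 yaw 158.0099180047291
k [ 8.0246  1.2973 -6.0384]
0 [ 0.1552 -0.27   -6.0372]
1 [ 2.4256 -3.8615 -6.0377]
2 [ 3.4303 -7.783  -6.0379]
3 [  3.1606 -11.8693  -6.038 ]
4 [  1.6639 -15.8159  -6.0379]
5 [ -0.9257 -18.9438  -6.0375]
6 [ -4.1382 -21.1839  -6.0371]
[0.0645 0.0618]
[0.0646 0.0614]
[0.0654 0.0619]
[0.0633 0.0616]
[0.0633 0.0614]
```

Run:
```python
from cell import readout
from m import *
s=readout.observe();R=s["ee_rot"];c=np.array([.6410,.0053])
P=np.array([[.5805,.125],[.546,.1002],[.522,.0676],[.5092,.0287],[.5083,-.0135],[.5206,-.0522],[.542,-.085]])-c
th=np.unwrap(np.arctan2(P[:,1],P[:,0]));r=np.hypot(*P.T);print(np.degrees(th),r)
k=np.arange(0,6.01,.25);t_=np.interp(k,range(7),th);rr=np.interp(k,range(7),r)
for a,b,q in zip(k,t_,rr): print(a,np.round((R.T@([*(c+q*np.array([np.cos(b),np.sin(b)])),s["tool_pos"][2]]-s["tool_pos"])*100)[:2],1))
```

```text
[116.8134 135.0302 152.3666 169.9325 188.0636 205.528  222.3686] [0.1341 0.1343 0.1343 0.1339 0.134  0.1334 0.134 ]
0.0 [ 0.2 -0.3]
0.25 [ 0.8 -1.1]
0.5 [ 1.4 -2. ]
0.75 [ 2.  -2.9]
1.0 [ 2.4 -3.9]
1.25 [ 2.8 -4.8]
1.5 [ 3.1 -5.8]
1.75 [ 3.3 -6.8]
2.0 [ 3.4 -7.8]
2.25 [ 3.5 -8.8]
2.5 [ 3.5 -9.8]
2.75 [  3.3 -10.9]
3.0 [  3.2 -11.9]
3.25 [  2.9 -12.9]
3.5 [  2.6 -13.9]
3.75 [  2.2 -14.9]
4.0 [  1.7 -15.8]
4.25 [  1.1 -16.7]
4.5 [  0.5 -17.5]
4.75 [ -0.2 -18.2]
5.0 [ -0.9 -18.9]
5.25 [ -1.7 -19.6]
5.5 [ -2.4 -20.2]
5.75 [ -3.3 -20.7]
6.0 [ -4.1 -21.2]
```

>>> play_rows --pt "0.2 -0.3 0 0 0" --pt "0.5 -0.7 0 0 0" --pt "0.8 -1.1 0 0 0" --pt "1.4 -2.0 0 0 0" --pt "2.0 -2.9 0 0 0" --pt "2.4 -3.9 0 0 0" --pt "2.8 -4.8 0 0 0" --pt "3.1 -5.8 0 0 0" --pt "3.3 -6.8 0 0 0" --pt "3.4 -7.8 0 0 0" --pt "3.5 -8.8 0 0 0" --pt "3.5 -9.8 0 0 0" --pt "3.4 -10.4 0 0 0" --pt "3.3 -10.9 0 0 0" --pt "3.3 -11.2 0 0 0"

```text
time: 11.05
tool_pos: [0.5103, 0.0346, 0.0395]
ee_rot: [[-0.927, 0.375, -0.0], [0.375, 0.927, 0.0], [0.0, 0.0, -1.0]]
wrist_force: [0.1, 0.7, 2.4]
width: 0.004
finger_force: 1.3
```

```bash
python3 f.py; python3 d.py
```

```text
[-0.5776795  -1.72606801  2.87220244] [0.2511334  0.42688224 0.57142531] [0.51039146 0.03525684 0.03951412]
11.35 [0.5104 0.0353 0.0395] F [-0.6083 -1.4717  3.4231] w 0.008586350211607684 yaw 158.05241260416815
k [ 4.7193 12.5138 -6.0565]
0 [-3.149  10.9406 -6.055 ]
1 [-0.8759  7.3509 -6.053 ]
2 [ 0.1317  3.4301 -6.0507]
3 [-0.135  -0.6564 -6.0482]
4 [-1.6288 -4.6042 -6.0457]
5 [-4.2161 -7.734  -6.0436]
6 [-7.4269 -9.9764 -6.042 ]
```

>>> play_rows --pt "-0.1 -0.4 0 0 0" --pt "-0.2 -0.8 0 0 0" --pt "-0.4 -1.7 0 0 0" --pt "-0.7 -2.7 0 0 0" --pt "-1.1 -3.7 0 0 0" --pt "-1.6 -4.6 0 0 0" --pt "-2.2 -5.5 0 0 0" --pt "-2.8 -6.3 0 0 0" --pt "-3.5 -7.0 0 0 0" --pt "-4.2 -7.7 0 0 0" --pt "-5.0 -8.4 0 0 0" --pt "-5.7 -9.0 0 0 0" --pt "-6.3 -9.3 0 0 0" --pt "-6.8 -9.6 0 0 0" --pt "-7.2 -9.9 0 0 0" --pt "-7.4 -10.0 0 0 0" --pt "-7.4 -10.0 0 0 0" --pt "-7.4 -10.0 0 0 0"

```text
time: 12.85
tool_pos: [0.5421, -0.0856, 0.0397]
ee_rot: [[-0.928, 0.374, 0.001], [0.374, 0.928, -0.001], [-0.002, -0.001, -1.0]]
wrist_force: [-0.5, -0.9, 2.4]
width: 0.008
finger_force: 1.2
```

```bash
python3 f.py; python3 d.py
python3 - <<'E'
from cell import imaging
import cv2,numpy as np
b=imaging.get_image("scene")["image"][170:260,215:375]
cv2.imwrite("pics/end.png",cv2.resize(np.clip(b*1.4,0,255).astype(np.uint8),(800,450),interpolation=cv2.INTER_CUBIC))
E
```

```text
[-0.15543613 -1.45499048  2.44494288] [0.226037   0.57073545 0.47221834] [ 0.54219971 -0.08527948  0.03979326]
13.15 [ 0.5422 -0.0853  0.0398] F [-0.3547 -2.6944  3.3556] w 0.004845203144565985 yaw 158.0263225508384
k [12.1754 22.5021 -6.0448]
0 [ 4.3064 20.9325 -6.0315]
1 [ 6.5778 17.3417 -6.0346]
2 [ 7.5837 13.4205 -6.0356]
3 [ 7.3151  9.3341 -6.0345]
4 [ 5.8195  5.387  -6.0313]
5 [ 3.2308  2.2584 -6.0264]
6 [ 0.019   0.0174 -6.0207]
```

View pics/end.png

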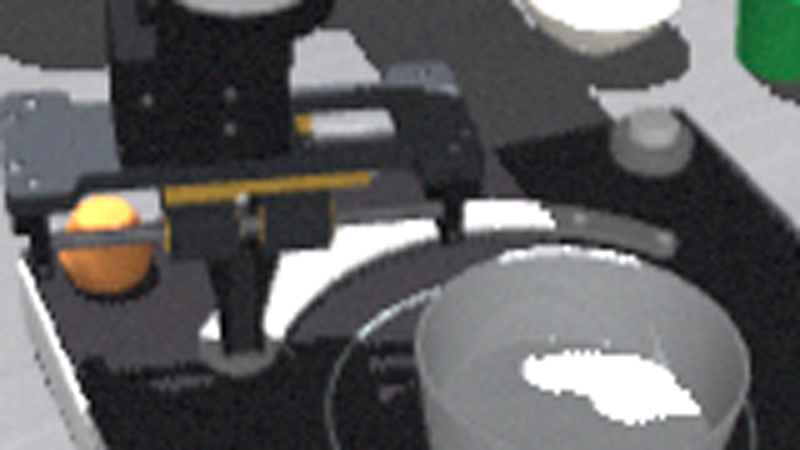

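The fingertips rest on the broad end at about crop (240,345), covering the last dot. The key is up at (650,130), and the timer and pan are unmoved.

```bash
python3 -c "
from cell import arm
print(arm.sign_off())"
```

```text
the job is handed in; nothing more can be done
None
```

I pressed the on key fully down and let it come up, then stroked the track lightly (about 2.5 N) over all seven dots from the narrow end to the broad end. I handed the job in at about 13 s, with the fingertips still resting on the last dot; the pan and timer had not visibly moved.

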